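# Tighten the tapered plug of a water tank and cap it

## Robot

A 7-joint arm with a two-finger parallel gripper is mounted at the origin on the work surface. World frame = base frame: x ahead of the robot, y to its left, z up, the work surface at z = 0. Lengths are in m, angles in rad, forces in N, time in s.
With the tool pointing down it reaches from about 0.375 to 0.925 m from the base axis. Payload 3.1 kg.
Tool frame: the origin (TCP) lies between the finger pads; the fingertips stand 19 mm ahead of it and the grasp point (between the pads) is the TCP; z points along the fingers, y is the direction in which the jaws open and shut (so a half turn about z gives the same grasp; the last joint's range is limited). The gripper opens to 85 mm and grips with 20 to 120 N. Pads are 22 mm wide; open, the fingers measure 114 mm over their backs; the gripper's body (76 mm by 85 mm) begins 54 mm behind the grasp point. The pads swing forward as they close: fully open they stand 13 mm farther back than shut.
Start: joints at [1.232, 0.383, 0.044, 1.598, -0.018, 1.161, -0.05], TCP at [0.155, -0.631, 0.25] pointing down, gripper open.
Joint ranges: [-2.61, 2.61], [-0.41, 2.15], [-1.48, 1.57], [0, 2.5], [-1.57, 4.71], [0.05, 1.97], [-2.85, 2.85]. Speed limits (rad/s): [2.79, 2.79, 3.14, 3.14, 3.14, 3.14, 3.14].

## Interface

Orientations are given as a unit quaternion [x, y, z, w].
In Python, from bench import move_ptp, movel, move_j, move_gripper, pause, inverse_kinematics, read_camera, camera_params, MotionError, sign_off, look_for, tip_of, read_time_s, read_qpos, read_joint_vel, read_effort, read_eef_pos, read_tcp_rot, read_ft_force, read_ft_torque, read_finger_gap gives the robot as it stands. Calls block until the motion is done:
- move_ptp(position, orientation): joint-space move of the TCP to a pose.
- movel(position, orientation=None, speed=0.15): straight line of the TCP; orientation=None keeps the orientation; speed is the mean speed in m/s.
- move_j(angles): joint-space move.
- move_gripper(opening, effort=None): finger opening in m; effort is the grip in N (None keeps the last); returns when the fingers have stopped.
- pause(seconds).
- inverse_kinematics(position, orientation): joint angles nearest the present ones, or None.
- read_camera(name): name is "scene" or "top" or "wrist"; returns the picture (400x640x3 uint8, red, green, blue); there is no depth.
- camera_params(name): a dict with "K" (3x3 intrinsics, pixels), "dist_coeffs" ([k1, k2, p1, p2, k3] as OpenCV has them; the pictures are not rectified), "camera_from_world" (4x4, takes a point from world to camera coordinates). Camera axes: x right, y down, z forward; pixel columns grow to the right and rows downward; lengths in m; the calibration is good to about 2 mm. A picture is of the moment at which its call begins: read the wrist's pose just before it. camera_params takes no time and is no camera call; for the wrist camera it gives the pose at the moment of the call.
A pose or a line that the arm cannot do raises MotionError and nothing moves.
- sign_off(): hands the job in, once; it reports no verdict.
Trained networks look in the newest picture that a camera, given by its name, has taken for a name from the list of things; names that differ only in an ending like _2 or _b are one class to them, and where a whole thing is asked for, a point or a joint stands for the part that bears it (a point fixed in the world has none). Each returns a list of dicts, best first, with "confidence" (0 to 1); they miss things now and then, are a little off and sometimes report something else, mostly with a low value. They report only what shows in the picture. A call takes as long as a camera call. They do not tell look-alikes from the thing itself.
- look_for(camera, name): "at" ([column, row] in pixels, amid what is visible of it).
- tip_of(camera, name): "at" ([column, row] in pixels: a listed point, or the origin of a listed thing).
Readings, each from a call of its own:
- read_time_s(): time.
- read_qpos(): joint angles.
- read_joint_vel(): joint speeds.
- read_effort(): joint torques, N m.
- read_eef_pos(): TCP position.
- read_tcp_rot(): TCP orientation.
- read_ft_force(): force on the tool from outside, world axes, zero at the start.
- read_ft_torque(): the same for the moment, N m.
- read_finger_gap(): finger opening in m.
Only numpy, scipy, OpenCV 4.12 (cv2) and the standard library are available. Lean on these libraries where they do the work, as an engineer would, in place of code of your own. Each camera call takes 0.05 s, during which the arm holds its last target. There are 200 camera calls.

## Task

The green camping water tank is going back on the colour shelf. Screw its yellow square-headed tapered plug in clockwise until it goes snug (there is no stop: feel for it, and do not force it once it is tight) and let go of it, then lower the orange dust cap over plug and neck, without dropping it, so that it sits fully home on the tank. Leave everything else on the table where it is.

Things in the scene. Friction and masses are not known exactly. Their poses are not given: they have to be found in the camera images.
- tank: green flat camping water tank, fixed, lying flat: 200 (x) x 280 (y) x 110 mm high. Origin: centre of its underside. Its flat top is 110 mm above the origin. The neck's axis is at x -20, y -50 mm in the tank's frame.
- neck: dark green round neck fixed on the tank's top, 54 mm diameter, 14 mm high, chamfered top edge. Origin: on its axis at the tank's top; z up.
- plug: yellow tapered plug standing in the neck. Origin: on its upright axis, under its round flange (42 mm diameter, 6 mm thick), at the start 22 mm above the tank's top; z up. On the flange a square head 24 x 24 mm, 30 mm tall (6 to 36 mm above the origin), faces square to the plug's x and y. Right-hand thread: clockwise from above tightens, sinking 1 mm per radian.
- plug_head (a point): centre of the top of the plug's head. How it feels: 0.15 N m of thread friction, either way, always. After 0.6 to 3.4 rad from the start, different each time, the taper bites: its springy torque climbs by 1 to 2 N m per radian on top of that. Snug: 0.2 to 0.45 N m from the taper, felt as 0.15 more while turning, up to 0.15 less when paused. Above 0.55 from the taper it splits.
- cap: orange dust cap: round cup standing mouth down, 68 mm outside and 59 mm inside diameter, 62 mm high, 58 mm deep inside, with a round grip knob on top, 22 mm diameter, 28 mm tall (62 to 90 mm above the origin). Origin: centre of its open rim; z up. About 120 g. Home: the rim rests flat on the tank's top around the neck, with 2.5 mm play all round.
- red_cup: bystander: red open cup, 68 mm diameter, 58 mm high; origin at its underside. Leave it alone.
- vacuum_flask: bystander: orange vacuum flask, 80 mm diameter, 220 mm high; origin at its underside. Leave it alone.
- yellow_bowl: bystander: yellow bowl, 120 mm diameter, 50 mm high; origin at its underside. Leave it alone.
- screwdriver: bystander: red-handled screwdriver lying on the table; origin under its middle. Leave it alone.
- camera_box: bystander: black camera, 50 x 120 x 82 mm; origin at its underside. Leave it alone.
- blue_jar: bystander: blue jar, 70 mm diameter, 90 mm high; origin at its underside. Leave it alone.
- red_tin: bystander: red tin, 70 x 100 x 45 mm; origin at its underside. Leave it alone.
Things that resemble listed ones, but are neither listed nor needed, are in the scene too. Of the things that look like the cap, take the one that is farthest to the robot's left at the start.

How it is judged:
By the outcome, as a careful person would: the job done as asked, in the order asked, and still so for the second after the job is handed in, with the robot touching nothing.
It also fails if it takes over 69 s, if anything falls off the work surface, if the arm or the gripper's body presses on something with over 40 N, if the wrist force passes 120 N, or if a joint passes its speed limit or range.

## Working session

There is one attempt and no reset: what is moved stays moved. The work goes in short steps, each a Python script; the robot and the scene stay as the last script left them, time stands still between calls to the robot, and variables do not carry over. Pictures are saved under pics/ and viewed, about 8 in all and at most 12, crops included, and the job is handed in when it is done.

```bash
mkdir -p pics; python3 - <<'E'
from bench import *
import cv2,numpy as np
a=[]
for c in("scene","top"):
    im=read_camera(c); cv2.imwrite(f"pics/{c}0.png",im[:,:,::-1])
    p=camera_params(c); print(c,np.round(p["K"],1).tolist(),np.round(p["dist_coeffs"],3),np.round(p["camera_from_world"],3).tolist())
    for n in("plug_head","tank","neck","plug","cap"):
        print(n,[(np.round(d["at"],1).tolist(),round(d["confidence"],2)) for d in tip_of(c,n)][:5],[(np.round(d["at"],1).tolist(),round(d["confidence"],2)) for d in look_for(c,n)][:5])
    a.append(im)
cv2.imwrite("pics/both0.png",cv2.resize(np.vstack(a),None,fx=0.75,fy=0.75)[:,:,::-1])
print(read_time_s(),read_tcp_rot(),read_finger_gap())
E
```

```text
scene [[408.4, 0.0, 321.9], [0.0, 408.4, 202.8], [0.0, 0.0, 1.0]] [-0.06  0.    0.    0.    0.  ] [[0.708, 0.706, 0.013, -0.328], [0.469, -0.457, -0.756, -0.217], [-0.528, 0.541, -0.655, 1.616], [0.0, 0.0, 0.0, 1.0]]
plug_head [([331.3, 173.3], 0.46), ([355.7, 153.5], 0.31)] [([328.1, 180.1], 0.65)]
tank [([340.1, 208.1], 0.8), ([242.8, 250.5], 0.51)] [([340.4, 197.8], 0.56), ([328.1, 178.1], 0.18)]
neck [([328.6, 185.5], 0.86)] [([330.1, 183.9], 0.67)]
plug [([329.7, 183.6], 0.48), ([327.6, 174.0], 0.3)] [([328.3, 179.4], 0.72)]
cap [([282.0, 269.3], 0.88), ([203.8, 306.8], 0.65), ([174.2, 336.6], 0.64), ([196.4, 241.1], 0.63)] [([195.7, 234.3], 0.8), ([202.0, 299.5], 0.74), ([171.0, 329.5], 0.71), ([278.8, 264.7], 0.69), ([432.5, 211.1], 0.57)]
top [[481.7, 0.0, 314.9], [0.0, 481.7, 200.7], [0.0, 0.0, 1.0]] [-0.032  0.     0.     0.     0.   ] [[-0.092, -0.996, -0.004, -0.05], [-0.971, 0.09, -0.222, 0.598], [0.221, -0.017, -0.975, 1.361], [0.0, 0.0, 0.0, 1.0]]
plug_head [([288.1, 219.1], 0.48)] [([287.3, 221.4], 0.74)]
tank [([272.2, 226.6], 0.69)] [([266.1, 225.5], 0.82)]
neck [([292.9, 222.2], 0.66), ([183.4, 299.6], 0.39)] [([289.6, 223.0], 0.78)]
plug [([292.4, 223.4], 0.53)] [([288.8, 218.4], 0.67)]
cap [([377.7, 199.1], 0.95), ([450.0, 204.5], 0.88), ([420.7, 281.4], 0.82)] [([421.0, 278.1], 0.97), ([377.0, 200.9], 0.9), ([452.0, 205.0], 0.61), ([477.8, 196.8], 0.61)]
1.1 [ 9.92755783e-01  1.20149717e-01  8.90101018e-06 -1.12356408e-05] 0.0854647182252722
```

View pics/both0.png

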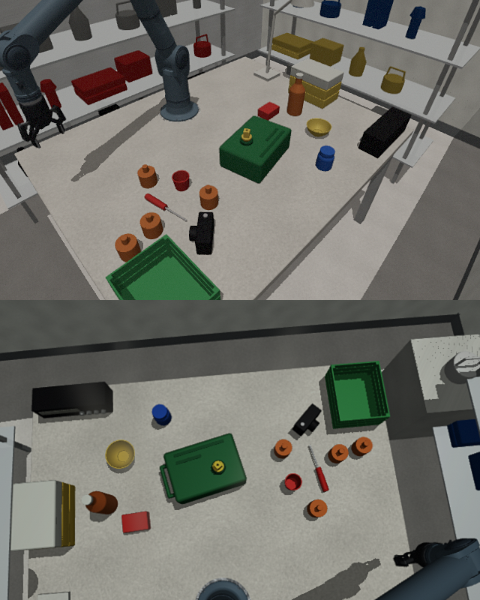

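```bash
cat > h.py <<'E'
from bench import *
import cv2,numpy as np
from scipy.spatial.transform import Rotation as R
def ray(cam,px,p=None):
    p=p or camera_params(cam); T=np.array(p["camera_from_world"])
    u=cv2.undistortPoints(np.array([[px]],float),np.array(p["K"]),np.array(p["dist_coeffs"]))[0,0]
    Rm=T[:3,:3]; return -Rm.T@T[:3,3], Rm.T@np.array([u[0],u[1],1])
def onz(cam,px,z,p=None):
    o,d=ray(cam,px,p); return o+d*(z-o[2])/d[2]
def pix(cam,P,p=None):
    p=p or camera_params(cam); T=np.array(p["camera_from_world"])
    return cv2.projectPoints(np.array(P,float).reshape(-1,3),cv2.Rodrigues(T[:3,:3])[0],T[:3,3],np.array(p["K"]),np.array(p["dist_coeffs"]))[0][:,0]
def down(yaw): # tool pointing down, jaw (y) axis at world angle yaw
    y=np.array([np.cos(yaw),np.sin(yaw),0]); z=np.array([0,0,-1.])
    return R.from_matrix(np.c_[np.cross(y,z),y,z]).as_quat()
E
python3 - <<'E'
from h import *
print("head",onz("top",(288.1,219.1),.168),onz("scene",(331.3,173.3),.168))
print("neck",onz("top",(292.9,222.2),.11),onz("scene",(328.6,185.5),.11))
print("tank",onz("top",(272.2,226.6),0),onz("scene",(340.1,208.1),0))
for c,l in(("top",[(377.7,199.1),(450,204.5),(420.7,281.4),(481,196.5)]),("scene",[(282,269.3),(203.8,306.8),(174.2,336.6),(196.4,241.1)])):
    for q in l: print(c,q,onz(c,q,0).round(3))
im=cv2.imread("pics/scene0.png"); cv2.imwrite("pics/crop1.png",cv2.resize(im[150:350,140:460],None,fx=2.4,fy=2.4,interpolation=cv2.INTER_CUBIC))
E
```

```text
head [ 0.52306263 -0.0260422   0.168     ] [ 0.52256363 -0.02325426  0.168     ]
neck [ 0.5240096  -0.03645176  0.11      ] [ 0.50778084 -0.0176283   0.11      ]
tank [0.53649028 0.03165401 0.        ] [0.523501   0.02463227 0.        ]
top (377.7, 199.1) [ 0.593 -0.301  0.   ]
top (450, 204.5) [ 0.555 -0.523  0.   ]
top (420.7, 281.4) [ 0.329 -0.399  0.   ]
top (481, 196.5) [ 0.571 -0.624  0.   ]
scene (282, 269.3) [ 0.587 -0.284  0.   ]
scene (203.8, 306.8) [ 0.54  -0.513  0.   ]
scene (174.2, 336.6) [ 0.564 -0.614  0.   ]
scene (196.4, 241.1) [ 0.322 -0.398 -0.   ]
```

View pics/crop1.png

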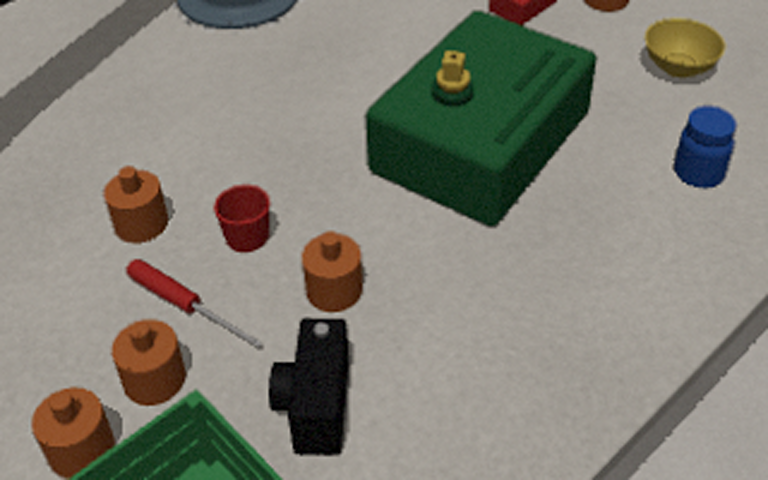

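The cap look-alikes are in scene at (279,265), (202,300), (171,330) and (196,234), i.e. y ≈ -0.29, -0.52, -0.62 and -0.40. The one at (279,265), top (377,199), fits: it has the largest y, so it is the farthest left. The crop confirms it as a knobbed orange cup beside the camera. Next I look at it from near, then at the plug.

```bash
python3 - <<'E'
from h import *
a=[]
def shot(n,names,P):
    p=camera_params("wrist"); im=read_camera("wrist"); cv2.imwrite(f"pics/{n}.png",im[:,:,::-1]); a.append(im)
    np.save(f"pics/{n}.npy",p,allow_pickle=True)
    for k,z in names:
        for d in tip_of("wrist",k)[:3]: print(k,np.round(d["at"],1),round(d["confidence"],2),onz("wrist",d["at"],z,p).round(4))
    T=np.array(p["camera_from_world"]); print("cam",(-T[:3,:3].T@T[:3,3]).round(3),"fwd",T[2,:3].round(2),"proj",pix("wrist",P,p).round(0).tolist(),read_time_s())
move_ptp([.585,-.295,.33],down(0)); print(read_qpos().round(2))
shot("w_cap",[("cap",0),("camera_box",0)],[[.59,-.292,0],[.59,-.292,.09]])
move_ptp([.5225,-.025,.36],down(0)); print(read_qpos().round(2))
shot("w_plug",[("plug_head",.168),("plug",.132),("neck",.11)],[[.5225,-.025,.168],[.5225,-.025,.11]])
cv2.imwrite("pics/w01.png",cv2.resize(np.vstack(a),None,fx=.75,fy=.75)[:,:,::-1])
for k in range(-8,9):
    y=k*np.pi/8; q=inverse_kinematics([.5225,-.025,.16],down(y)); print(round(y,2),None if q is None else np.round(q,2))
E
```

```text
[ 0.72  0.37 -0.41  1.47  0.15  1.33  0.29]
cap [312.  332.5] 0.82 [ 0.5631 -0.615  -0.    ]
cap [324.2 154.4] 0.74 [ 0.5858 -0.2929  0.    ]
cap [171.  222.8] 0.73 [ 0.337  -0.4025  0.    ]
camera_box [396.  226.9] 0.64 [ 0.7017 -0.4105  0.    ]
cam [ 0.584 -0.23   0.454] fwd [-0.   -0.27 -0.96] proj [[327.0, 154.0], [328.0, 164.0]] 3.2417
[ 0.52  0.1  -0.58  1.74  0.06  1.32 -0.08]
plug_head [319.3 185. ] 0.84 [ 0.5195 -0.0365  0.168 ]
plug [318.9 177.8] 0.58 [ 0.5187 -0.0365  0.132 ]
neck [355.5 298.3] 0.74 [ 0.5699 -0.2181  0.11  ]
neck [322.  166.6] 0.69 [ 0.5224 -0.0269  0.11  ]
neck [321.1 175.3] 0.41 [ 0.5212 -0.038   0.11  ]
cam [0.523 0.041 0.484] fwd [-0.   -0.27 -0.96] proj [[322.0, 175.0], [322.0, 165.0]] 4.525
-3.14 [ 0.86  0.46 -1.06  1.94  0.48  1.01  2.73]
-2.75 [-1.08  0.7   1.38  2.02 -0.78  1.11 -2.09]
-2.36 [ 0.31  0.28 -0.39  1.97  0.13  0.92 -2.5 ]
-1.96 [ 0.34  0.28 -0.42  1.96  0.14  0.92 -2.11]
-1.57 [ 0.38  0.29 -0.46  1.96  0.16  0.93 -1.73]
-1.18 [ 0.4   0.29 -0.49  1.96  0.17  0.93 -1.35]
-0.79 [ 0.43  0.3  -0.52  1.96  0.18  0.93 -0.97]
-0.39 [ 0.45  0.3  -0.55  1.96  0.19  0.93 -0.58]
0.0 [ 0.47  0.3  -0.57  1.96  0.2   0.93 -0.2 ]
0.39 [ 0.49  0.31 -0.59  1.96  0.21  0.93  0.19]
0.79 [ 0.5   0.31 -0.61  1.96  0.22  0.94  0.57]
1.18 [ 0.54  0.32 -0.65  1.96  0.24  0.94  0.95]
1.57 [ 0.56  0.33 -0.68  1.96  0.25  0.94  1.33]
1.96 [ 0.6   0.34 -0.72  1.95  0.27  0.95  1.71]
2.36 [ 0.63  0.35 -0.76  1.95  0.29  0.95  2.09]
2.75 [ 0.67  0.36 -0.8   1.95  0.31  0.96  2.46]
3.14 [ 0.86  0.46 -1.06  1.94  0.48  1.01  2.73]
```

View pics/w01.png

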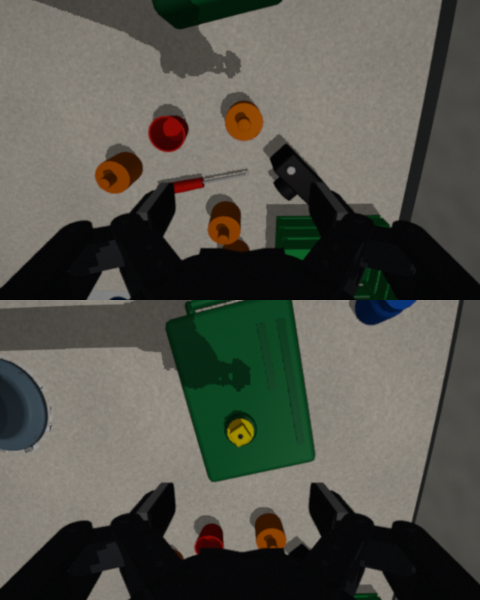

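```bash
python3 - <<'E'
from h import *
move_ptp([.5225,-.055,.265],down(0)); pause(.3)
p=camera_params("wrist"); im=read_camera("wrist"); cv2.imwrite("pics/w_plug2.png",im[:,:,::-1]); np.save("pics/w_plug2.npy",p,allow_pickle=True)
for k,z in [("plug_head",.168),("plug",.132),("neck",.11)]:
    for d in tip_of("wrist",k)[:3]: print(k,np.round(d["at"],1),round(d["confidence"],2),onz("wrist",d["at"],z,p).round(4))
c=pix("wrist",[.5225,-.027,.15],p)[0].astype(int); print(c,read_time_s())
x,y=max(c[0]-65,0),max(c[1]-50,0); print("origin",x,y)
cv2.imwrite("pics/crop2.png",cv2.resize(im[y:y+100,x:x+130],None,fx=6,fy=6,interpolation=cv2.INTER_CUBIC)[:,:,::-1])
E
```

```text
plug_head [315.8 177.4] 0.91 [ 0.5192 -0.0349  0.168 ]
plug [318.9 166.6] 0.74 [ 0.5213 -0.0331  0.132 ]
neck [321.6 159. ] 0.64 [ 0.5237 -0.0298  0.11  ]
[320 163] 5.5083
origin 255 113
```

View pics/crop2.png

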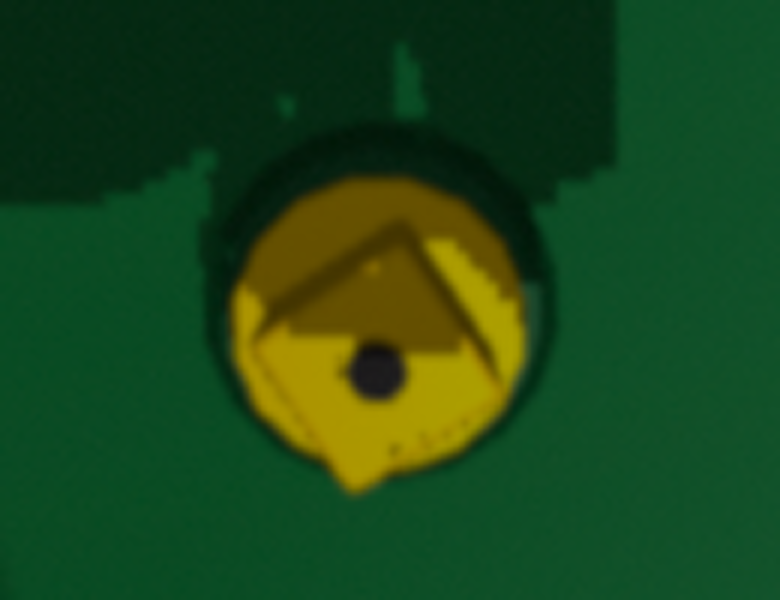

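```bash
python3 - <<'E'
from h import *
p=np.load("pics/w_plug2.npy",allow_pickle=True).item()
f=lambda u,v,z:onz("wrist",(255+(u+.5)/6-.5,113+(v+.5)/6-.5),z,p)
print("dot",f(376,370,.168))
C=[f(*c,.168)[:2] for c in[(404,248),(500,392),(355,490),(258,345)]]
for i in range(4):
    e=C[(i+1)%4]-C[i]; print(np.round(C[i],4),round(np.linalg.norm(e)*1e3,1),round(np.degrees(np.arctan2(e[1],e[0]))%90,1))
print(np.mean(C,0)); print("flange",f(378,325,.138),"L/R",f(230,325,.138),f(527,325,.138)); print("neck",f(378,290,.124),f(205,290,.124),f(555,290,.124))
E
```

```text
dot [ 0.52030734 -0.03244359  0.168     ]
[ 0.5238 -0.017 ] 21.9 33.7
[ 0.536  -0.0353] 22.5 34.9
[ 0.5176 -0.0481] 22.4 32.6
[ 0.5055 -0.0293] 22.0 33.7
[ 0.5207174  -0.03242716]
flange [ 0.5202187  -0.03210299  0.138     ] L/R [ 0.49918922 -0.03211527  0.138     ] [ 0.54139982 -0.0320802   0.138     ]
neck [ 0.5200663  -0.02934082  0.124     ] [ 0.49426072 -0.02935499  0.124     ] [ 0.54648276 -0.029308    0.124     ]
```

Close-up: head centre (black dot) is at crop (376,370). The square's edges run at about 33.7°, the flange measures 42.2 mm wide (42 given), and the axis is at (0.5204, -0.032). Gripping now.

```bash
python3 - <<'E'
from h import *
yaw=np.radians(33.7)+np.pi/2; X=[.5204,-.0322]
move_gripper(.055,80)
move_ptp(X+[.24],down(yaw)); movel(X+[.162],speed=.1); pause(.3)
s=lambda:(read_ft_force().round(2),read_ft_torque().round(3),round(read_finger_gap(),4),round(read_time_s(),2))
print(s(),read_qpos().round(2)); np.save("pics/t0.npy",np.r_[read_ft_force(),read_ft_torque()])
move_gripper(.0,80); print(s()); pause(.3); print(s(),read_eef_pos())
E
```

```text
(array([0.05, 0.62, 0.44]), array([-0.011, -0.026,  0.001]), 0.0551, 8.93) [ 0.66  0.34 -0.78  1.95  0.29  0.96  1.9 ]
(array([-1.15, -0.17,  3.91]), array([ 0.059,  0.418, -0.021]), 0.0228, 9.31)
(array([-2.46,  0.65,  5.12]), array([ 0.091,  0.519, -0.043]), 0.0226, 9.61) [ 0.52037108 -0.03202487  0.16234097]
```

```bash
cat > turn.py <<'E'
from h import *
import json,sys
yaw0=np.radians(33.7)+np.pi/2; X=[.5204,-.0322]; b=np.load("pics/t0.npy")
def step(a):
    q=inverse_kinematics(X+[.162-.001*a],down(yaw0-a))
    assert q is not None and np.abs(np.array(q)-read_qpos()).max()<.4,q
    move_j(q); t=read_ft_torque()[2]-b[5]; return t
E
python3 - <<'E'
from turn import *
a=0;t=0
while a<4.2:
    d=.1; a+=d; t=step(a); f=read_ft_force()
    print(f"{a:.2f} t={t:.3f} f={f.round(1)} g={read_finger_gap()*1e3:.1f} T={read_time_s():.2f}")
    if t>.24 or np.linalg.norm(f)>25: break
pause(.3); print("paused",read_ft_torque()[2]-b[5],read_qpos().round(2)); print("A",a)
E
```

```text
0.10 t=-0.147 f=[-1.4  0.7  5. ] g=22.7 T=9.86
0.20 t=-0.113 f=[-2.5  1.4  5.5] g=22.8 T=10.11
0.30 t=-0.132 f=[-2.8 -0.3  5.2] g=22.4 T=10.36
0.40 t=-0.157 f=[-2.9  0.8  4.7] g=22.8 T=10.61
0.50 t=-0.150 f=[-2.4  0.6  4.6] g=22.9 T=10.86
0.60 t=-0.155 f=[-1.6 -0.2  6.2] g=22.9 T=11.11
0.70 t=-0.137 f=[-2.1 -0.4  5.3] g=22.6 T=11.36
0.80 t=-0.125 f=[-1.8  1.1  5.4] g=22.6 T=11.61
0.90 t=-0.191 f=[-3.4  1.   5.2] g=22.2 T=11.86
1.00 t=-0.176 f=[-2.3  1.   5.5] g=22.5 T=12.11
1.10 t=-0.119 f=[-2.   1.8  5.6] g=22.7 T=12.36
1.20 t=-0.123 f=[-3.5  0.4  5.6] g=22.8 T=12.61
1.30 t=-0.191 f=[-2.1 -0.1  5.8] g=22.8 T=12.86
1.40 t=-0.144 f=[-2.7  1.1  5.2] g=22.5 T=13.11
1.50 t=-0.166 f=[-2.7  0.6  4.8] g=22.5 T=13.36
1.60 t=-0.162 f=[-3.2  0.5  5.5] g=23.1 T=13.61
1.70 t=-0.164 f=[-2.7  0.9  5.3] g=22.4 T=13.86
1.80 t=-0.106 f=[-2.9  1.   4.3] g=22.8 T=14.11
1.90 t=-0.070 f=[-2.5  0.7  6.2] g=22.4 T=14.36
2.00 t=0.117 f=[-2.4  0.5  6.1] g=22.6 T=14.61
2.10 t=0.203 f=[-3.4  0.   6.6] g=22.4 T=14.86
2.20 t=0.326 f=[-3.5 -0.3  6.7] g=22.5 T=15.11
paused 0.2538179450149805 [ 0.35  0.28 -0.41  1.97  0.14  0.92 -0.17]
A 2.2000000000000006
```

```bash
python3 - <<'E'
from turn import *
r=[]
for i in range(25): pause(.02); r.append(read_ft_torque()[2]-b[5])
print(np.mean(r),np.std(r),np.mean(r[:8]),np.mean(r[-8:]),read_ft_force(),read_eef_pos(),read_time_s())
v=R.from_quat(read_tcp_rot()).as_matrix()[:,1]; print("actual turned",yaw0-np.arctan2(v[1],v[0]))
E
```

```text
0.2702418094919685 0.03025144790216785 0.2857689591833842 0.2545931324321511 [-3.22656044 -0.55498441  6.22289513] [ 0.52051723 -0.03195523  0.1603323 ] 15.825
actual turned 2.199100006518989
```

```bash
python3 - <<'E'
from turn import *
move_gripper(.055); p=read_eef_pos(); movel([p[0],p[1],.24]); print(read_ft_force(),read_ft_torque()-b[3:],read_time_s())
def shot(n,names):
    pause(.3); p=camera_params("wrist"); im=read_camera("wrist"); np.save(f"pics/{n}.npy",p,allow_pickle=True)
    for k,z in names:
        for d in tip_of("wrist",k)[:2]: print(k,np.round(d["at"],1),round(d["confidence"],2),onz("wrist",d["at"],z,p).round(4))
    return im,p
move_ptp([.5204,-.055,.265],down(0)); im,p=shot("w3",[("plug_head",.166)])
c=im[113:213,255:385]
move_ptp([.586,-.315,.265],down(0)); im,p=shot("w4",[("cap",0)])
c0=pix("wrist",[.586,-.293,.09],p)[0].astype(int); x,y=c0[0]-65,max(c0[1]-50,0); print("origin",x,y,read_time_s())
d=im[y:y+100,x:x+130]
cv2.imwrite("pics/crop3.png",cv2.resize(np.hstack([c,d]),None,fx=3,fy=3,interpolation=cv2.INTER_CUBIC)[:,:,::-1])
E
```

```text
[-0.4343463  -0.19383085 -0.81426944] [-0.00453971  0.06068938 -0.0073767 ] 16.925
plug_head [324.  178.2] 0.9 [ 0.5207 -0.0349  0.166 ]
cap [323.1 152.2] 0.84 [ 0.5875 -0.2964  0.    ]
cap [296.3 301.5] 0.71 [ 0.5481 -0.5198  0.    ]
origin 256 110 19.0333
```

View pics/crop3.png

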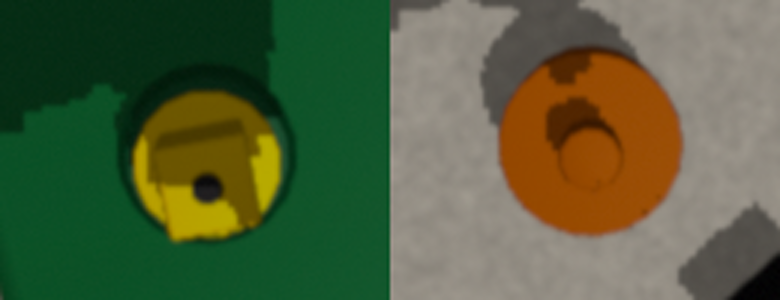

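```bash
python3 - <<'E'
from h import *
p=np.load("pics/w3.npy",allow_pickle=True).item()
f=lambda u,v,z,o,p:onz("wrist",(o[0]+(u+.5)/3-.5,o[1]+(v+.5)/3-.5),z,p)
o=(255,113)
L=[f(*c,.166,o,p)[:2] for c in[(154,152),(240,135),(261,222),(172,240)]]
for i in range(4):
    e=L[(i+1)%4]-L[i]; print(round(np.linalg.norm(e)*1e3,1),round((np.degrees(np.arctan2(e[1],e[0]))+45)%90-45,1))
print("dot",f(207,188,.166,o,p),"flange",f(208,165,.136,o,p))
p=np.load("pics/w4.npy",allow_pickle=True).item(); o=(256,110)
print("knob",f(591-390,157,.09,o,p),"L/R",f(560-390,157,.09,o,p),f(622-390,157,.09,o,p),"cup top L/R",f(498-390,145,.062,o,p),f(683-390,145,.062,o,p))
E
```

```text
21.7 11.4
22.8 14.2
23.1 11.9
23.0 10.8
dot [ 0.52040647 -0.03267681  0.166     ] flange [ 0.52075259 -0.03228811  0.136     ]
knob [ 0.58675241 -0.2945038   0.09      ] L/R [ 0.57637565 -0.2945331   0.09      ] [ 0.59712974 -0.29447202  0.09      ] cup top L/R [ 0.55287142 -0.29475177  0.062     ] [ 0.62035928 -0.2945527   0.062     ]
```

```bash
python3 - <<'E'
from h import *
s=lambda n:print(n,read_eef_pos().round(4),read_ft_force().round(2),read_ft_torque().round(2),round(read_finger_gap(),4),round(read_time_s(),2))
move_gripper(.045,40); D=down(0)
move_ptp([.5868,-.2945,.17],D); movel([.5868,-.2945,.084],D,speed=.08); s("at")
move_gripper(0,40); s("grip"); movel([.5868,-.2945,.30],D,speed=.12); pause(.3); s("lift")
move_ptp([.5206,-.0324,.295],D); pause(.3); s("over")
im=read_camera("wrist"); im2=read_camera("scene"); im3=read_camera("top")
v=np.hstack([cv2.resize(im,(384,240)),cv2.resize(im2[110:235,240:440],(384,240))]); cv2.imwrite("pics/hold.png",v[:,:,::-1])
E
```

```text
at [ 0.5874 -0.2948  0.0848] [-1.01 -1.25  0.06] [-0.01 -0.02 -0.02] 0.0454 21.0
grip [ 0.5871 -0.2948  0.0848] [-0.69  0.24  2.61] [ 0.05  0.13 -0.01] 0.0205 21.33
lift [ 0.5867 -0.2945  0.2997] [-0.67  0.27 -1.83] [-0.05 -0.02  0.  ] 0.021 23.58
over [ 0.5209 -0.0337  0.2949] [ 0.82  0.08 -1.56] [0.   0.04 0.05] 0.0206 24.93
```

View pics/hold.png

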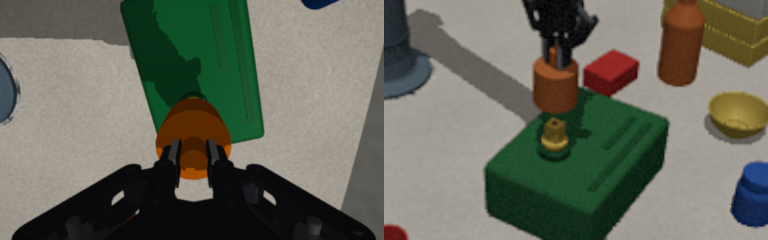

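The cap is held level over the plug: at (555,85) in the composite, directly above the plug at (555,135). Now I lower it by feel.

```bash
python3 - <<'E'
from h import *
D=down(0); X=[.5206,-.0324]; pause(.3); print(read_eef_pos())
movel(X+[.252],D,speed=.08); pause(.3); f0=read_ft_force(); print(f0.round(2))
z=.252
while z>.190:
    z-=.003 if z>.2 else .001
    movel(X+[z],D,speed=.03); f=read_ft_force()-f0
    print(round(z,3),f.round(1),read_eef_pos().round(4),round(read_time_s(),1))
    if np.linalg.norm(f)>6: break
E
```

```text
[ 0.52061683 -0.03233922  0.29501265]
[-0.06 -0.87 -0.71]
0.249 [-0.1 -0.1 -1.3] [ 0.5203 -0.0324  0.2487] 26.6
0.246 [-0.1  0.8 -1.3] [ 0.5203 -0.0324  0.2456] 26.9
0.243 [-0.   0.2 -1. ] [ 0.5204 -0.0324  0.2427] 27.1
0.24 [ 0.7  0.7 -1.4] [ 0.5204 -0.0324  0.2397] 27.4
0.237 [ 0.3  1.2 -0.5] [ 0.5204 -0.0324  0.2367] 27.6
0.234 [-0.2  0.1 -0.1] [ 0.5203 -0.0324  0.2337] 27.9
0.231 [-0.4  0.7 -2. ] [ 0.5204 -0.0324  0.2307] 28.1
0.228 [ 0.4  0.5 -1.2] [ 0.5204 -0.0324  0.2277] 28.4
0.225 [ 0.1  1.1 -0.3] [ 0.5204 -0.0324  0.2247] 28.6
0.222 [ 0.2  0.6 -0.3] [ 0.5204 -0.0324  0.2217] 28.9
0.219 [ 0.1  0.6 -0.6] [ 0.5204 -0.0324  0.2187] 29.1
0.216 [ 0.4  0.4 -0.2] [ 0.5204 -0.0324  0.2157] 29.4
0.213 [ 0.2  0.8 -1. ] [ 0.5204 -0.0324  0.2127] 29.6
0.21 [0.5 1.6 0.1] [ 0.5204 -0.0324  0.2097] 29.9
0.207 [-0.1  1.5 -1.2] [ 0.5204 -0.0324  0.2067] 30.1
0.204 [ 0.2  0.7 -1.1] [ 0.5204 -0.0324  0.2037] 30.4
0.201 [ 0.1  1.  -1.9] [ 0.5204 -0.0324  0.2007] 30.6
0.198 [0.7 1.2 0. ] [ 0.5204 -0.0324  0.1977] 30.9
0.197 [ 0.2  0.9 -0.9] [ 0.5206 -0.0324  0.197 ] 31.1
0.196 [ 0.5  0.3 -0.9] [ 0.5205 -0.0324  0.1959] 31.4
0.195 [-0.2  1.  -1. ] [ 0.5205 -0.0324  0.1949] 31.6
0.194 [-2.2  0.8  4.7] [ 0.5207 -0.0324  0.1948] 31.9
0.193 [-3.7 -0.1 10.3] [ 0.5208 -0.0324  0.1947] 32.1
```

Contact at TCP 0.1948 puts the rim at 0.110, the tank's top. Now I release and check.

```bash
python3 - <<'E'
from h import *
D=down(0); X=[.5206,-.0324]
movel(X+[.1945],D,speed=.03); move_gripper(.045); movel(X+[.30],D,speed=.1)
move_ptp([.5204,-.055,.33],D); pause(.3)
p=camera_params("wrist"); im=read_camera("wrist")
for d in tip_of("wrist","cap")[:2]: print(np.round(d["at"]),d["confidence"],onz("wrist",d["at"],.11,p))
move_ptp([.35,-.30,.35],D); pause(.3); im2=read_camera("scene"); print(read_ft_force(),read_time_s())
print(pix("wrist",[[.5204,-.0324,.2],[.5204,-.0324,.11]],p),pix("scene",[[.5204,-.0324,.2],[.5204,-.0324,.11]]))
for d in tip_of("scene","cap")[:4]: print(np.round(d["at"]),d["confidence"])
v=np.hstack([cv2.resize(im[100:250,200:440],(384,240)),cv2.resize(im2[110:235,240:440],(384,240))]); v=np.vstack([v,cv2.resize(im2[100:],(768,360))[:320]])
cv2.imwrite("pics/end.png",v[:,:,::-1])
E
```

```text
[324. 155.] 0.97 [ 0.52089331 -0.03423519  0.11      ]
[222. 346.] 0.57 [ 0.37998428 -0.30063678  0.11      ]
[-0.45809191 -1.05827562  0.09989046] 36.1167
[[323.38791938 167.28824582]
 [323.272374   153.1935397 ]] [[328.90322048 165.49877505]
 [328.19194972 189.42927059]]
[173. 336.] 0.62
[197. 244.] 0.62
[203. 306.] 0.59
[329. 190.] 0.57
```

View pics/end.png

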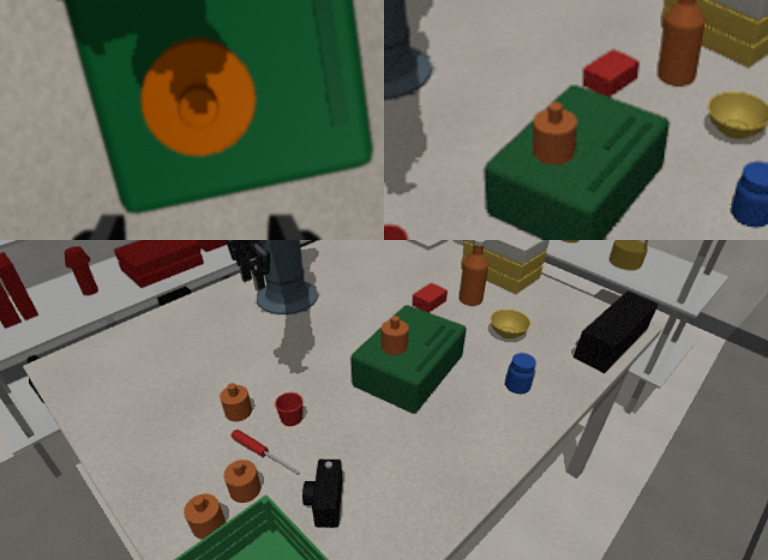

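The cap sits upright and flat on the tank, with its rim origin at scene (329,190) against (328,189) predicted. Everything else is where it was, so I hand in.

```bash
python3 -c "
from bench import *
sign_off()"
```

```text
the job is handed in; nothing more can be done
```

The plug is screwed in snug and released, and the orange cap is fully home on the tank. I handed the job in at about 36 s.

- **Plug:** I turned it 2.2 rad clockwise. The taper bit at about 1.85 rad. At the end the paused reading was 0.27 N m, which puts the taper at 0.27 to 0.42 N m, inside the snug range. A line through the last few, noisy readings taken while turning would put it slightly higher, at about 0.47 N m. That is just over the snug range but below the 0.55 N m at which it splits.
- **Springback:** After I let go, the plug turned back about 0.25 rad (14°). That fits its springy taper unwinding until the 0.15 N m thread friction held it. I did not retighten it, because it would spring back the same way.
- **Cap:** I took the one farthest to the robot's left, at y = -0.29. It was never dropped. It touched down with its rim at z = 0.110 m, which is the tank's top, at a peak of about 10 N. The last pictures show it upright and within about 2 mm of the neck axis, with the other things where they were and the robot clear.

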